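# Set the label coder to 4-2-3

## Task

Set the label coder on the steel bench, the unit with three thumbwheels, to the batch code 4-2-3, read from left to right as seen from the robot, by rolling each wheel until its thumb bar stands beside the row of that many pips. The smaller unit with two thumbwheels is a portion counter and not part of the job.

Things in the scene. Friction and masses are not known exactly. Their poses are not given: they have to be found in the camera images.
- coder: Label coder, fixed: steel box 160 (x) x 210 (y) x 55 mm high, three black thumbwheels in a row along y, half sunk in its top. Origin: centre of its underside, z up, -x towards the robot (yaw within 18 deg), +y left. Pip rows left of each wheel: 1 pip at -x, 3 on top, 5 at +x. A roll cover, 73 mm high, along the far edge (x 42 to 78). The portion counter looks alike but has two wheels, no cover; either may be left or right.
- wheel_left (a joint): Left wheel (seen from the robot), ribbed black, radius 36, 28 mm wide; axis: coder's y line through (0, 46, 55) mm. Its pointer is a thumb bar standing out from the rim: 14 mm round, 26 mm long along the axis, centre 60 mm from the axis. Value in rad: 0 = digit 1 (bar leans 48 deg to coder's -x), 0.419 = 2, 0.838 = 3 (bar upright), 1.257 = 4, 1.676 = 5 (leans 48 deg to +x); stops at both ends.
- wheel_middle (a joint): Middle wheel, same as the left one (same bar, same joint values), axis through (0, -14, 55) mm in the coder's frame. All three wheels turn smoothly without clicks, with light friction (about 1.5 N at the bar), and stay where they are left; a bar can be pushed with a fingertip, or pinched from above and led along its arc.
- wheel_right (a joint): Right wheel, same as the left one (same bar, same joint values), axis through (0, -74, 55) mm in the coder's frame. As on every wheel, the number shown is the count of white pips in the row that the bar stands beside, on the grey half-round cheek (28 mm wide, same radius as the wheel) directly to the wheel's left (+y).

How it is judged:
By the outcome, as a careful person would: the job done as asked, in the order asked, and still so for the second after the job is handed in, with the robot touching nothing.
It also fails if it takes over 50 s, if anything falls off the work surface, if the arm or the gripper's body presses on something with over 40 N, if the wrist force passes 120 N, or if a joint passes its speed limit or range.

## Robot

A 6-joint arm with a two-finger parallel gripper is mounted at the origin on the work surface. World frame = base frame: x ahead of the robot, y to its left, z up, the work surface at z = 0. Lengths are in mm, angles in rad, forces in N, time in s.
With the tool pointing down it reaches from about 350 to 875 mm from the base axis. Payload 4.2 kg.
Tool frame: the origin (TCP) lies midway between the tips of the shut fingers; the grasp point (between the pads) lies 19 mm behind it; z points along the fingers, y is the line along which they close (so a half turn about z gives the same grasp; the last joint's range is limited). The gripper opens to 85 mm and grips with 20 to 120 N. Pads are 22 mm wide; open, the fingers measure 114 mm over their backs; the gripper's body (76 mm by 85 mm) begins 54 mm behind the grasp point. The pads swing forward as they close: fully open they stand 13 mm farther back than shut.
Start: joints at [-1.042, 0.385, 0.008, 0, -1.194, -0.259], TCP at [166.603, -602.364, 231.312] pointing down, gripper open.
Joint ranges: [-3.14, 3.14], [-1.21, 2.06], [-1.07, 1.41], [-3.16, 2.05], [-2.99, -0.16], [-3.1, 3.1]. Speed limits (rad/s): [2.79, 2.79, 3.14, 3.14, 3.14, 3.14].

## Interface

Orientations are given as a unit quaternion [x, y, z, w].
In Python, from bench import read_state, get_image, job_done gives the robot as it stands.
- The arm moves only by the shell command python3 -m jog 'ROWS'. ROWS is JSON, a list of rows, each a list of 3 entries, a list of its own where there are three numbers: the shift along the world's x, y, z scaled (see below), then the turn, a rotation vector about the world's x, y, z scaled (see below), then the gripper's target within -1 to 1 (shut at 1, half-way at 0, fully open at -1). In form: [[[x, y, z], [wx, wy, wz], claw], ...]. A call has 1 to 20 rows; each row is the pose to reach, as a shift and turn from the pose commanded when the call began; what a row does not reach only later rows make up. The controller multiplies each number of a shift by 10 cm and each number of a turn by 120 degrees. A row lasts 1/10 s, in which the tool goes at most 50 mm and 8.59 degrees, less where a joint would pass 70% of its speed; a pose out of reach is approached as far as the arm can. A call with a number of a shift or a turn outside -1 to 1 is refused whole. A call with a gripper value outside its range is refused whole. The fingers move at their own pace and stop on an object; the grip force is fixed at half the most. Time passes only in rows, so rows that repeat a pose let the fingers close. It gives the time, the measured TCP pose, the force, the opening and the grip force at its end, in the units of the state.
- read_state(): the state, without advancing time (a new reading comes with each control period).
- get_image(name): name is "side" or "top" or "wrist"; returns a dict with "frame" (480x640x3 uint8, red, green, blue), "range_z" (480x640 float32, mm along the optical axis (not along the pixel's ray), 0 where there is no reading), "fx", "fy", "cx", "cy" (pixels), "R" (3x3) and "t" (3): a world point X has camera coordinates R X + t. Camera axes: x right, y down, z forward; pixel columns grow to the right and rows downward; lengths in mm; the calibration is good to about 2 mm. A picture is of the moment at which its call begins.
- job_done(): hands the job in; it is judged then, once.
The state is a dict: "clock": time; "joints": joint angles; "joint_vel": joint speeds; "joint_efforts": joint torques, N m; "position": TCP position; "ee_rot": TCP orientation; "contact_force": force on the tool from outside, world axes, zero at the start; "wrist_torque": the same for the moment, N m; "gripper_width": finger opening in mm; "grasp_force": force on a finger pad.
Only numpy, scipy, OpenCV 4.12 (cv2) and the standard library are available. Lean on these libraries where they do the work, as an engineer would, in place of code of your own. Each camera call takes 0.05 s, during which the arm holds its last target. There are 200 camera calls.

## Working session

There is one attempt and no reset: what is moved stays moved. The work goes in short steps, Python scripts to look and compute and a shell command to move; the robot and the scene stay as the last step left them, time stands still between calls to the robot, and variables do not carry over. Pictures are saved under pics/ and viewed, at most 10 in all, crops included, and the job is handed in when it is done.

```bash
mkdir -p pics; python3 - <<'E'
from bench import *
import cv2,pickle
print(read_state())
d={}
for n in("top","side"):
    d[n]=get_image(n); cv2.imwrite(f"pics/{n}0.png",d[n]["frame"][:,:,::-1]); print(n,d[n]["R"],d[n]["t"],d[n]["fx"],d[n]["cx"],d[n]["cy"])
pickle.dump(d,open("d.pkl","wb"))
E
```

```text
{'clock': 0.0, 'joints': array([-1.04240454e+00,  3.85542009e-01,  6.56331688e-03, -4.93569891e-04,
       -1.19402243e+00, -2.58595511e-01]), 'joint_vel': array([-5.05990161e-04, -2.68010876e-04, -8.47965647e-05, -4.34701914e-04,
       -1.82259365e-04, -1.52480110e-03]), 'joint_efforts': array([ 1.24700305e-04, -3.92290699e+01,  1.88404548e+01,  4.18590367e+00,
       -4.62741911e-03, -3.36069195e-05]), 'position': array([ 166.4247271 , -601.79280184,  230.20673236]), 'ee_rot': array([-1.34399068e-01,  9.90926648e-01,  1.10609256e-03, -2.10833730e-04]), 'contact_force': array([ 0.37790156, -0.34057846,  0.20951782]), 'wrist_torque': array([ 0.0420983 , -0.04248514,  0.07352677]), 'grasp_force': 0.0, 'gripper_width': 85.40667937614961}
top [[ 0.00584379 -0.99928945  0.03723501]
 [-0.99129051 -0.01068791 -0.13125886]
 [ 0.13156356 -0.03614367 -0.99064861]] [-34.49328532 542.89035091 770.58577646] 452.62786681342686 315.03750679489525 234.7531941756472
side [[-0.80882293 -0.58794232  0.01137122]
 [-0.38257562  0.51142111 -0.76947017]
 [ 0.44658859 -0.62671547 -0.63858152]] [427.41589406 276.60318371 628.0433062 ] 477.39298444601104 319.25002299974585 240.38304448568977
```

View pics/top0.png

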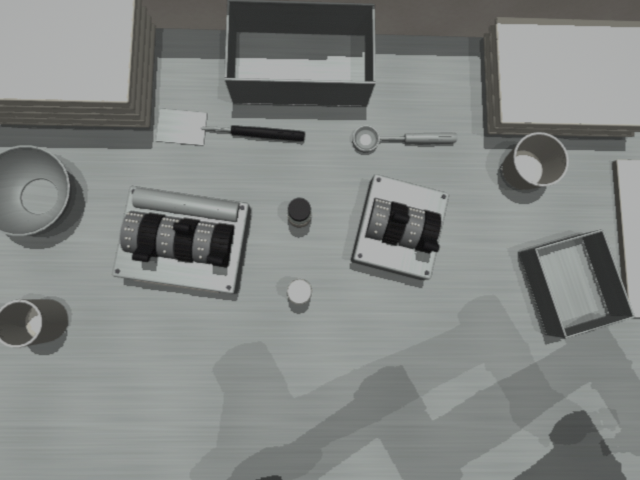

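View pics/side0.png

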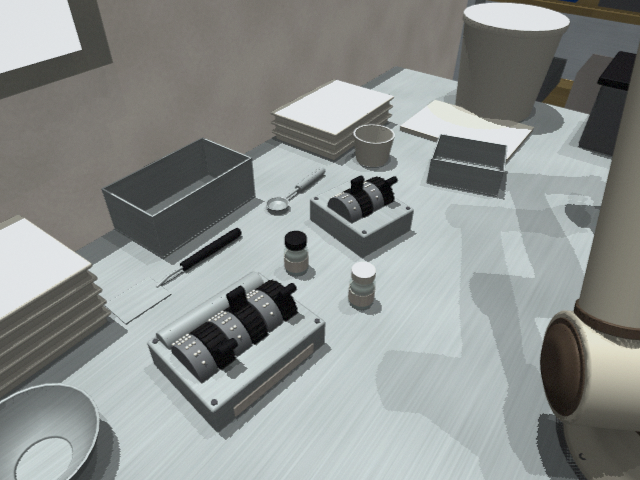

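The top view shows the coder with its three wheels at about (180,240) and the roll cover along its far edge. The counter is at (400,230). In the side view the coder's left bar leans towards the robot, the middle one is near upright and the right one leans away or towards. I'll measure them next.

```bash
cat > h.py <<'E'
import numpy as np,cv2
def cloud(im):
    z=im["range_z"]; v,u=np.mgrid[:480,:640]
    c=np.stack([(u-im["cx"])/im["fx"]*z,(v-im["cy"])/im["fy"]*z,z],-1)
    P=(c-im["t"])@im["R"]; P[z<=0]=np.nan
    return P
def bars(P,o,yaw):
    c,s=np.cos(yaw),np.sin(yaw)
    Q=P.reshape(-1,3)-[o[0],o[1],0]; Q=np.stack([c*Q[:,0]+s*Q[:,1],-s*Q[:,0]+c*Q[:,1],Q[:,2]],1)
    for n,y in zip("LMR",(46,-14,-74)):
        x,z=Q[:,0],Q[:,2]-55; r=np.hypot(x,z)
        m=(abs(Q[:,1]-y)<11)&(r>48)&(r<72)&(z>8)
        if m.sum()<4: print(n,"none",m.sum());continue
        # visible-surface points of 14mm round bar: fit centre on the r=60 arc
        from scipy.optimize import minimize_scalar
        f=lambda t:np.abs(np.hypot(x[m]-60*np.sin(t),z[m]-60*np.cos(t))-7).mean()
        ts=np.linspace(-1,1,401); t=min(ts,key=f)
        p=np.array([60*np.sin(t),y,55+60*np.cos(t)])
        w=[o[0]+c*p[0]-s*p[1],o[1]+s*p[0]+c*p[1],p[2]]
        print(n,m.sum(),"value %.3f err %.1f"%(t+.838,f(t)),"ybar %.1f"%Q[m,1].mean(),"world",np.round(w,1))
E
python3 - <<'E'
import pickle;from h import *
d=pickle.load(open("d.pkl","rb"))
P=cloud(d["top"]); S=cloud(d["side"])
m=(abs(P[...,2]-55)<5); m[:,:100]=0;m[:,260:]=0;m[:170]=0;m[310:]=0
n,l,st,ce=cv2.connectedComponentsWithStats(m.astype(np.uint8)); k=1+st[1:,4].argmax()
pts=P[l==k]; print(n,st[k],pts[:,2].mean())
r=cv2.minAreaRect(pts[:,:2].astype(np.float32)); print(r)
b=cv2.boxPoints(r); 
e=[b[(i+1)%4]-b[i] for i in range(4)]; L=max(e,key=lambda v:np.hypot(*v)*(1 if v[1]>0 else .0))
yaw=np.arctan2(-L[0],L[1]); print("yaw",yaw,np.degrees(yaw))
for N,C in(("top",P),("side",S)): print(N); bars(C,r[0],yaw)
E
```

```text
19 [ 113  186  136  108 4370] 54.73626774459029
((531.6699829101562, 201.4979705810547), (210.0550537109375, 159.1487579345703), 82.12361145019531)
yaw -0.13746883 -7.8763833
top
L 337 value 1.838 err 45.4 ybar 45.9 world [588.  240.1  87.4]
M 308 value 1.838 err 24.5 ybar -13.9 world [579.8 180.7  87.4]
R 319 value 1.838 err 39.8 ybar -74.0 world [571.5 121.3  87.4]
side
L 379 value 1.838 err 46.4 ybar 46.1 world [588.  240.1  87.4]
M 364 value 1.098 err 24.3 ybar -13.5 world [545.  185.5 113. ]
R 290 value 1.838 err 43.0 ybar -73.8 world [571.5 121.3  87.4]
```

```bash
sed -i 's/&(z>8)/\&((z>26)|((x<0)\&(z>8)))/' h.py
python3 - <<'E'
import pickle;from h import *
d=pickle.load(open("d.pkl","rb"))
for N in("top","side"): print(N); bars(cloud(d[N]),(531.7,201.5),-.1375)
E
```

```text
top
L 155 value 0.068 err 1.4 ybar 45.9 world [496.6 252.8  98.1]
M 129 value 1.073 err 1.1 ybar -13.8 world [543.6 185.7 113.4]
R 138 value 0.313 err 1.1 ybar -74.1 world [491.8 132.3 106.9]
side
L 171 value 0.063 err 1.0 ybar 46.1 world [496.4 252.8  97.9]
M 200 value 1.048 err 1.3 ybar -13.8 world [542.2 185.9 113.7]
R 136 value 0.318 err 1.0 ybar -73.7 world [492.  132.3 107.1]
```

Both views agree: L is at 0.065, M at 1.06 and R at 0.315. I'll push the bars with the closed fingers, tool y aligned to the coder, which needs a turn of about −23.3°.

```bash

python3 -m jog '[[[0.5,0.5,0],[0,0,-0.06],1],[[1,1,0],[0,0,-0.12],1],[[1,1,0],[0,0,-0.194],1],[[1,1,0],[0,0,-0.194],1]]'
python3 -m jog '[[[0.5,0.5,0],[0,0,0],1],[[1,1,0],[0,0,0],1],[[1,1,0],[0,0,0],1]]'
python3 -m jog '[[[0.5,0.5,0],[0,0,0],1],[[0.97,1,0],[0,0,0],1],[[0.97,1,0],[0,0,0],1]]'
python3 -m jog '[[[0,0.5,0],[0,0,0],1],[[0,1,0],[0,0,0],1],[[0,1,0],[0,0,0],1]]'
python3 -m jog '[[[0,0.5,0],[0,0,0],1],[[0,1,0],[0,0,0],1],[[0,1,0],[0,0,0],1]]'
python3 -m jog '[[[0,0.5,0],[0,0,0],1],[[0,1,0],[0,0,0],1],[[0,1,0],[0,0,0],1]]'
python3 -m jog '[[[0,0.5,0],[0,0,0],1],[[0,1,0],[0,0,0],1],[[0,1,0],[0,0,0],1]]'
python3 -m jog '[[[0,0.5,0],[0,0,0],1],[[0,1,0],[0,0,0],1],[[0,1,0],[0,0,0],1]]'
python3 -m jog '[[[0,0.4,0],[0,0,0],1],[[0,0.59,0],[0,0,0],1],[[0,0.59,0],[0,0,0],1],[[0,0.59,0],[0,0,0],1],[[0,0.59,0],[0,0,0],1]]'
```

```text
clock: 0.5
position: [269.1, -499.4, 231.2]
ee_rot: [0.067, 0.998, 0.001, 0.0]
contact_force: [0.7, 0.6, 1.0]
gripper_width: 28.1
grasp_force: 0.0
clock: 0.8
position: [367.4, -401.1, 231.0]
ee_rot: [0.068, 0.998, 0.0, -0.0]
contact_force: [0.4, -0.6, -0.1]
gripper_width: 0.0
grasp_force: 0.0
clock: 1.1
position: [464.8, -300.7, 231.1]
ee_rot: [0.068, 0.998, 0.0, -0.0]
contact_force: [0.4, -0.5, 0.3]
gripper_width: 0.3
grasp_force: 0.0
clock: 1.4
position: [463.4, -198.3, 231.1]
ee_rot: [0.065, 0.998, 0.001, -0.0]
contact_force: [0.7, -2.1, 0.8]
gripper_width: -0.1
grasp_force: 0.0
clock: 1.7
position: [463.6, -99.0, 231.4]
ee_rot: [0.065, 0.998, 0.0, 0.0]
contact_force: [-0.7, -0.8, 0.8]
gripper_width: -0.1
grasp_force: 0.0
clock: 2.0
position: [464.1, 0.7, 231.4]
ee_rot: [0.065, 0.998, 0.0, 0.0]
contact_force: [-0.4, -0.3, -0.7]
gripper_width: -0.2
grasp_force: 0.0
clock: 2.3
position: [464.5, 100.5, 231.2]
ee_rot: [0.066, 0.998, 0.0, 0.0]
contact_force: [0.5, -0.3, 0.2]
gripper_width: -0.1
grasp_force: 0.0
clock: 2.6
position: [464.8, 200.3, 230.9]
ee_rot: [0.066, 0.998, 0.0, 0.0]
contact_force: [-0.7, -0.1, 0.6]
gripper_width: 0.1
grasp_force: 0.0
clock: 3.1
position: [463.7, 255.1, 231.2]
ee_rot: [0.069, 0.998, -0.0, -0.0]
contact_force: [0.6, 0.7, -0.4]
gripper_width: -0.3
grasp_force: 0.0
```

```bash

python3 -m jog '[[[0,0,-0.4],[0,0,0],1],[[0,0,-0.7],[0,0,0],1],[[0,0,-0.7],[0,0,0],1]]'
python3 -m jog '[[[0,0,-0.4],[0,0,0],1],[[0,0,-0.7],[0,0,0],1],[[0,0,-0.7],[0,0,0],1],[[0,0,-0.7],[0,0,0],1],[[0,0,-0.7],[0,0,0],1]]'
python3 -m jog '[[[0.06,-0.008,0],[0,0,0],1],[[0.12,-0.017,0],[0,0,0],1],[[0.18,-0.025,0.01],[0,0,0],1],[[0.24,-0.033,0.03],[0,0,0],1],[[0.3,-0.041,0.05],[0,0,0],1],[[0.36,-0.05,0.07],[0,0,0],1],[[0.42,-0.058,0.09],[0,0,0],1],[[0.48,-0.066,0.11],[0,0,0],1],[[0.54,-0.075,0.12],[0,0,0],1],[[0.6,-0.083,0.12],[0,0,0],1],[[0.66,-0.091,0.12],[0,0,0],1],[[0.72,-0.1,0.12],[0,0,0],1],[[0.76,-0.105,0.12],[0,0,0],1],[[0.76,-0.105,0.12],[0,0,0],1],[[0.76,-0.105,0.12],[0,0,0],1]]'
python3 - <<'E'
from bench import *;from h import *
for n in("top","side"):
    im=get_image(n);print(n);bars(cloud(im),(531.7,201.5),-.1375)
cv2.imwrite("pics/s1.png",cv2.resize(im["frame"][240:440,120:360,::-1],None,fx=3,fy=3))
E
```

```text
clock: 3.4
position: [461.3, 253.5, 157.6]
ee_rot: [0.069, 0.998, -0.003, -0.003]
contact_force: [0.8, -0.4, 1.1]
gripper_width: -0.0
grasp_force: 0.0
clock: 3.9
position: [465.2, 257.6, 93.9]
ee_rot: [0.068, 0.998, 0.002, 0.002]
contact_force: [0.5, 0.1, 0.2]
gripper_width: 0.1
grasp_force: 0.0
clock: 5.4
position: [540.1, 246.1, 103.4]
ee_rot: [0.068, 0.998, 0.0, 0.0]
contact_force: [0.6, 0.1, 0.6]
gripper_width: -0.4
grasp_force: 0.0
top
L 21 value 0.828 err 7.1 ybar 39.1 world [537.4 247.1 115. ]
M 130 value 1.073 err 1.0 ybar -14.0 world [543.6 185.7 113.4]
R 141 value 0.313 err 1.2 ybar -74.2 world [491.8 132.3 106.9]
side
L 157 value 0.803 err 3.3 ybar 48.4 world [535.9 247.4 115. ]
M 202 value 1.043 err 1.4 ybar -14.1 world [541.9 186.  113.7]
R 131 value 0.318 err 1.0 ybar -74.1 world [492.  132.3 107.1]
```

View pics/s1.png

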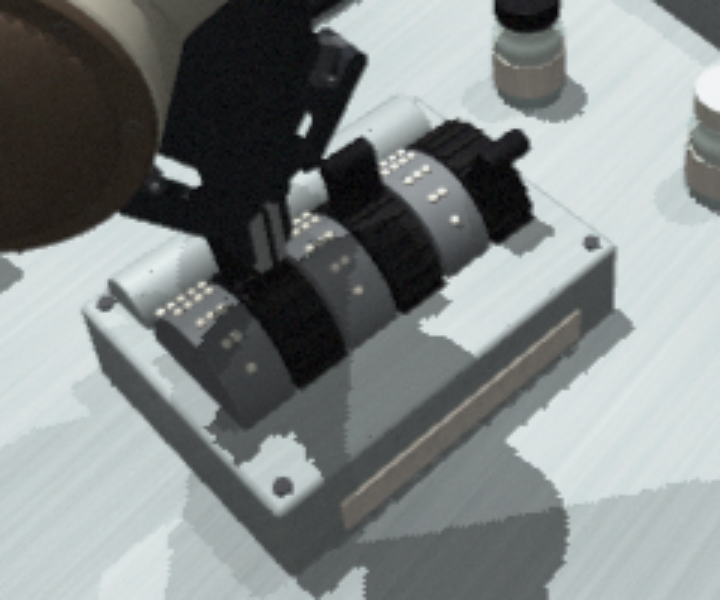

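The picture shows the fingers over the left wheel with its bar hidden behind them. The other wheels haven't moved. I'll retreat and push the right wheel next.

```bash

python3 -m jog '[[[-0.15,0.02,0],[0,0,0],1],[[-0.15,0.02,0.3],[0,0,0],1],[[-0.15,0.02,0.6],[0,0,0],1],[[-0.15,0.02,0.6],[0,0,0],1]]'
python3 -m jog '[[[-0.31,-0.3,0],[0,0,0],1],[[-0.62,-0.65,0],[0,0,0],1],[[-0.62,-0.65,0],[0,0,0],1]]'
python3 -m jog '[[[0,-0.3,0],[0,0,0],1],[[0,-0.467,0],[0,0,0],1],[[0,-0.467,0],[0,0,0],1],[[0,-0.467,0],[0,0,0],1]]'
python3 -m jog '[[[0,0,-0.35],[0,0,0],1],[[0,0,-0.68],[0,0,0],1],[[0,0,-0.68],[0,0,0],1],[[0,0,-0.68],[0,0,0],1]]'
python3 -m jog '[[[0.05,-0.007,0],[0,0,0],1],[[0.1,-0.014,0],[0,0,0],1],[[0.15,-0.021,0.02],[0,0,0],1],[[0.2,-0.028,0.04],[0,0,0],1],[[0.25,-0.035,0.06],[0,0,0],1],[[0.3,-0.041,0.06],[0,0,0],1],[[0.35,-0.048,0.06],[0,0,0],1],[[0.385,-0.053,0.06],[0,0,0],1],[[0.385,-0.053,0.06],[0,0,0],1],[[0.385,-0.053,0.06],[0,0,0],1]]'
python3 -m jog '[[[-0.15,0.02,0],[0,0,0],1],[[-0.3,0.04,0.1],[0,0,0],1],[[-0.3,0.04,0.4],[0,0,0],1],[[-0.3,0.04,0.4],[0,0,0],1]]'
python3 - <<'E'
from bench import *;from h import *
for n in("top","side"):
    im=get_image(n);print(n);bars(cloud(im),(531.7,201.5),-.1375)
E
```

```text
clock: 5.9
position: [527.1, 249.9, 168.5]
ee_rot: [0.067, 0.998, 0.003, 0.004]
contact_force: [0.4, 0.3, -0.3]
gripper_width: -0.2
grasp_force: 0.0
clock: 6.2
position: [457.5, 178.7, 162.2]
ee_rot: [0.069, 0.998, -0.002, -0.003]
contact_force: [0.6, 1.2, -0.1]
gripper_width: -0.3
grasp_force: 0.0
clock: 6.6
position: [463.1, 136.5, 163.4]
ee_rot: [0.069, 0.998, 0.0, 0.0]
contact_force: [0.2, -0.5, 0.1]
gripper_width: 0.4
grasp_force: 0.0
clock: 7.0
position: [463.2, 137.1, 95.5]
ee_rot: [0.068, 0.998, -0.0, -0.0]
contact_force: [0.5, 0.0, 0.6]
gripper_width: 0.4
grasp_force: 0.0
clock: 8.0
position: [501.5, 131.1, 101.1]
ee_rot: [0.068, 0.998, 0.0, 0.0]
contact_force: [0.4, 0.4, 0.4]
gripper_width: -0.3
grasp_force: 0.0
clock: 8.4
position: [473.3, 136.5, 144.9]
ee_rot: [0.067, 0.998, 0.002, 0.004]
contact_force: [-0.2, 0.5, -0.2]
gripper_width: -0.1
grasp_force: 0.0
top
L none 0
M none 0
R 122 value 0.828 err 0.8 ybar -74.0 world [521.  128.3 115. ]
side
L 238 value 1.173 err 1.4 ybar 46.2 world [557.5 244.4 111.7]
M 206 value 1.048 err 1.5 ybar -13.8 world [542.2 185.9 113.7]
R 163 value 0.808 err 1.4 ybar -74.1 world [519.8 128.4 115. ]
```

```bash

python3 -m jog '[[[0,0,0.1],[0,0,0],1],[[0.4,0.19,0.1],[0,0,0],1],[[0.8,0.37,0.1],[0,0,0],1],[[1,0.463,0.1],[0,0,0],1],[[1,0.463,0.1],[0,0,0],1],[[1,0.463,0.1],[0,0,0],1]]'
python3 -m jog '[[[0.033,0,0],[0,0,0],1],[[0.033,0,-0.25],[0,0,0],1],[[0.033,0,-0.5],[0,0,0],1],[[0.033,0,-0.5],[0,0,0],1],[[0.033,0,-0.5],[0,0,0],1]]'
python3 -m jog '[[[-0.05,0.007,0],[0,0,0],1],[[-0.1,0.014,0],[0,0,0],1],[[-0.15,0.021,0],[0,0,0],1],[[-0.2,0.028,0],[0,0,0],1],[[-0.25,0.034,0],[0,0,0],1],[[-0.3,0.041,0],[0,0,0],1],[[-0.35,0.048,0],[0,0,0],1],[[-0.4,0.055,0],[0,0,0],1],[[-0.45,0.062,0],[0,0,0],1],[[-0.485,0.067,0],[0,0,0],1],[[-0.485,0.067,0],[0,0,0],1],[[-0.485,0.067,0],[0,0,0],1]]'
python3 -m jog '[[[0.1,-0.014,0],[0,0,0],1],[[0.2,-0.028,0.1],[0,0,0],1],[[0.2,-0.028,0.5],[0,0,0],1],[[0.2,-0.028,0.5],[0,0,0],1]]'
python3 - <<'E'
from bench import *;from h import *
for n in("top","side"):
    im=get_image(n);print(n);bars(cloud(im),(531.7,201.5),-.1375)
E
```

```text
clock: 9.1
position: [570.7, 181.1, 150.2]
ee_rot: [0.068, 0.998, -0.001, -0.001]
contact_force: [-0.6, 0.5, -0.3]
gripper_width: -0.0
grasp_force: 0.0
clock: 9.6
position: [574.3, 181.2, 101.9]
ee_rot: [0.068, 0.998, -0.0, 0.0]
contact_force: [-0.1, 0.2, 0.6]
gripper_width: 0.1
grasp_force: 0.0
clock: 10.8
position: [525.2, 187.9, 101.1]
ee_rot: [0.068, 0.998, -0.0, -0.001]
contact_force: [1.1, -0.2, -0.3]
gripper_width: 0.1
grasp_force: 0.0
clock: 11.2
position: [549.9, 186.5, 156.3]
ee_rot: [0.068, 0.998, 0.002, 0.005]
contact_force: [0.1, 0.1, -0.1]
gripper_width: 0.2
grasp_force: 0.0
top
L none 0
M 130 value 0.458 err 0.9 ybar -13.9 world [507.7 190.7 110.7]
R 123 value 0.828 err 0.8 ybar -73.9 world [521.  128.3 115. ]
side
L 242 value 1.173 err 1.4 ybar 46.0 world [557.5 244.4 111.7]
M 156 value 0.453 err 1.1 ybar -13.7 world [507.5 190.7 110.6]
R 163 value 0.808 err 1.2 ybar -73.9 world [519.8 128.4 115. ]
```

```bash

python3 -m jog '[[[0,0,-0.25],[0,0,0],1],[[0,0,-0.5],[0,0,0],1],[[0,0,-0.5],[0,0,0],1],[[-0.1,0.014,-0.5],[0,0,0],1],[[-0.16,0.022,-0.5],[0,0,0],1],[[-0.19,0.026,-0.5],[0,0,0],1],[[-0.22,0.03,-0.5],[0,0,0],1],[[-0.22,0.03,-0.5],[0,0,0],1],[[-0.22,0.03,-0.5],[0,0,0],1],[[-0.1,0.014,-0.5],[0,0,0],1],[[0,0,-0.5],[0,0,0],1],[[0,0,-0.25],[0,0,0],1],[[0,0,0],[0,0,0],1],[[0,0,0],[0,0,0],1]]'
python3 -m jog '[[[-0.14,0.32,0],[0,0,0],1],[[-0.277,0.645,0],[0,0,0],1],[[-0.277,0.645,0],[0,0,0],1],[[-0.277,0.645,0],[0,0,0],1],[[-0.277,0.645,-0.25],[0,0,0],1],[[-0.277,0.645,-0.5],[0,0,0],1],[[-0.277,0.645,-0.5],[0,0,0],1],[[-0.277,0.645,-0.5],[0,0,0],1]]'
python3 -m jog '[[[0.08,-0.011,0],[0,0,0],1],[[0.16,-0.022,0],[0,0,0],1],[[0.2,-0.028,0],[0,0,0],1],[[0.23,-0.032,0],[0,0,0],1],[[0.258,-0.036,0],[0,0,0],1],[[0.258,-0.036,0],[0,0,0],1],[[0.258,-0.036,0],[0,0,0],1]]'
python3 -m jog '[[[0.1,0,0],[0,0,0],1],[[-0.1,0.014,0],[0,0,0],1],[[-0.2,0.028,0.3],[0,0,0],1],[[-0.4,0.028,0.6],[0,0,0],1],[[-0.8,0.028,1],[0,0,0],1],[[-1,0.028,1],[0,0,0],1],[[-1,0.028,1],[0,0,0],1],[[-1,0.028,1],[0,0,0],1]]' --help 2>&1 | head -3
```

```text
clock: 12.7
position: [549.2, 186.2, 154.9]
ee_rot: [0.068, 0.998, 0.002, 0.003]
contact_force: [-0.4, 0.4, -0.5]
gripper_width: -0.2
grasp_force: 0.0
clock: 13.5
position: [518.9, 249.0, 101.2]
ee_rot: [0.069, 0.998, -0.001, -0.0]
contact_force: [0.1, 0.2, 0.7]
gripper_width: 0.4
grasp_force: 0.0
clock: 14.2
position: [544.1, 246.1, 101.3]
ee_rot: [0.068, 0.998, -0.0, 0.0]
contact_force: [-0.2, 0.2, -0.6]
gripper_width: 0.0
grasp_force: 0.0
invalid input: not JSON, or not a number
```

That last retreat call had a wrong first row and was refused, so nothing moved. Here is the correct one.

```bash

python3 -m jog '[[[-0.1,0.014,0],[0,0,0],1],[[-0.2,0.028,0.2],[0,0,0],1],[[-0.4,0.028,0.6],[0,0,0],1],[[-0.8,0.028,1],[0,0,0],1],[[-1,0.028,1],[0,0,0],1],[[-1,0.028,1],[0,0,0],1]]'
python3 -m jog '[[[-0.3,-0.4,0],[0,0,0],1],[[-0.5,-0.8,0],[0,0,0],1],[[-0.5,-1,0],[0,0,0],1],[[-0.5,-1,0],[0,0,0],1]]'
python3 -m jog '[[[0,-0.4,0],[0,0,0],1],[[0,-0.8,0],[0,0,0],1],[[0,-1,0],[0,0,0],1],[[0,-1,0],[0,0,0],1]]'
python3 -m jog '[[[0,-0.4,0],[0,0,0],1],[[0,-0.8,0],[0,0,0],1],[[0,-1,0],[0,0,0],1],[[0,-1,0],[0,0,0],1]]'
python3 - <<'E'
from bench import *;from h import *
for n in("top","side"):
    im=get_image(n);print(n);bars(cloud(im),(531.7,201.5),-.1375)
cv2.imwrite("pics/s2.png",cv2.resize(im["frame"][240:440,120:360,::-1],None,fx=3,fy=3))
E
```

```text
clock: 14.8
position: [441.5, 249.0, 203.5]
ee_rot: [0.067, 0.998, 0.002, 0.001]
contact_force: [-0.0, 0.2, 0.1]
gripper_width: 0.2
grasp_force: 0.0
clock: 15.2
position: [392.9, 146.9, 201.1]
ee_rot: [0.069, 0.998, -0.0, -0.0]
contact_force: [0.2, 0.0, 0.3]
gripper_width: 0.0
grasp_force: 0.0
clock: 15.6
position: [394.0, 47.8, 201.0]
ee_rot: [0.07, 0.998, -0.0, -0.0]
contact_force: [0.7, -0.4, -0.3]
gripper_width: 0.0
grasp_force: 0.0
clock: 16.0
position: [394.6, -51.8, 201.0]
ee_rot: [0.07, 0.998, -0.0, -0.0]
contact_force: [-0.3, 1.5, -0.0]
gripper_width: -0.2
grasp_force: 0.0
top
L 141 value 1.273 err 1.1 ybar 46.1 world [563.1 243.6 109.4]
M 129 value 0.443 err 1.0 ybar -13.8 world [506.9 190.8 110.4]
R 122 value 0.828 err 0.8 ybar -74.0 world [521.  128.3 115. ]
side
L 242 value 1.243 err 1.3 ybar 46.1 world [561.4 243.8 110.1]
M 151 value 0.438 err 1.1 ybar -14.0 world [506.6 190.8 110.3]
R 165 value 0.808 err 1.4 ybar -74.0 world [519.8 128.4 115. ]
```

View pics/s2.png

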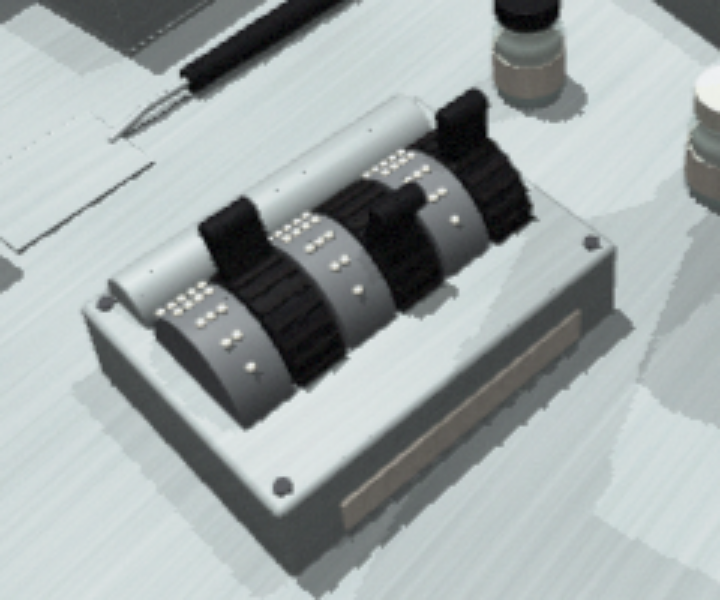

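The picture shows the left bar at about (235,230), the middle at (400,205) and the right at (462,120), beside the 4, 2 and 3 rows. All three are within about 0.03 rad, against a digit spacing of 0.42.

```bash
python3 -c "from bench import *;print(job_done())"
```

```text
the job is handed in; nothing more can be done
None
```

The label coder is set to 4-2-3 and handed in at about 16 s; by the cameras each bar is within about 0.03 rad of its row, and the portion counter was never touched.

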